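# Hang the ballast canister on the load-cell hook

### The arm

A 7-joint arm with a two-finger parallel gripper is mounted at the origin on a cart in front of the work surface, level with it; the furniture and walls round the work are solid. World frame = base frame: x ahead of the robot, y to its left, z up, the work surface at z = 0. Lengths are in mm, angles in degrees, forces in N, time in s.
With the tool pointing down it reaches from about 400 to 875 mm from the base axis. Payload 6.5 kg.
Tool frame: the origin (TCP) lies where the fingers leave the gripper's body, on its centre line; the fingertips stand 64 mm ahead of it and the grasp point (between the pads) lies 45 mm ahead of it; z points along the fingers, y is the line along which they close (so a half turn about z gives the same grasp; the last joint's range is limited). The gripper opens to 88 mm and grips with 3 to 60 N. Pads are 18 mm wide; open, the fingers measure 123 mm over their backs; the gripper's body (75 mm by 187 mm) begins 45 mm behind the grasp point.
Start: joints at [65.993, 30.733, -0.252, 88.115, 0.149, 61.152, -4.079], TCP at [224.59, -609.959, 302.716] pointing down, gripper open.
Joint ranges: [-154.64, 154.64], [-21.42, 123.67], [-72.66, 72.17], [13.99, 137.28], [-74.86, 254.86], [10.95, 109.41], [-158.01, 158.01]. Speed limits (degrees/s): [136.94, 136.94, 180, 180, 180, 180, 180].

### API

Orientations are given as [roll, pitch, yaw] about the fixed x, y, z axes, in that order (R = Rz(yaw) Ry(pitch) Rx(roll)).
In Python, from plant import bot, optics gives the robot as it stands.
- The arm moves only by the tool carry_out, never from a script. Its argument "plan" is a list of rows, each a list of 4 numbers: the shift along the tool's x, y, z in mm, then the turn about the tool's z in degrees. In form: [[dx, dy, dz, roll], ...]. A call has exactly 10 rows; each row shifts and turns the commanded pose from where the row before left it, along the tool's axes as they then stand; what a row does not reach is not made up. A row lasts 1/10 s, in which the tool goes at most 50 mm and 8.59 degrees, less where a joint would pass 70% of its speed; a pose out of reach is approached as far as the arm can. A call is refused whole if a number of a shift passes 50 or a number of a turn 8.59, either way. A call with a gripper value outside its range is refused whole. "grip" is the closure, from 0 (fully open) to 1 (shut), set as the call begins (left out, the last holds). The fingers move at their own pace and stop on an object; "newtons" is the grip in N (left out, the last holds). Time passes only in rows, so rows that do not move let the fingers close, or fill a call up. It gives the time, the measured TCP pose, the force, the opening and the grip force at its end, in the units of the state.
- bot.state(): the state, without advancing time (a new reading comes with each control period).
- optics.capture(name): name is "scene" or "top" or "wrist"; returns the picture (480x640x3 uint8, red, green, blue); there is no depth.
- optics.camera_params(name): a dict with "vertical_fov" (degrees; the focal length in pixels is half the picture's height over the tangent of half this angle, whatever the lens; pixels are square), "cx", "cy" (the principal point, pixels), "camera_from_world" (4x4, takes a point from world to camera coordinates); the wrist camera has in their place "mount" (4x4, takes a point from camera to tool coordinates, whose origin is the TCP and whose axes are the flange's). Camera axes: x right, y down, z forward; pixel columns grow to the right and rows downward; lengths in mm; the calibration is good to about 2 mm. A picture is of the moment at which its call begins: read the wrist's pose just before it. camera_params takes no time and is no camera call.
- bot.finish_job(): hands the job in; it is judged then, once.
The state is a dict: "time_s": time; "joint_positions": joint angles; "dq": joint speeds; "tau": joint torques, N m; "tcp_pos": TCP position; "orientation": TCP orientation; "contact_force": force on the tool from outside, world axes, zero at the start; "torque": the same for the moment, N m; "width": finger opening in mm; "grip_force": force on a finger pad.
Only numpy, scipy, OpenCV 4.12 (cv2) and the standard library are available. Lean on these libraries where they do the work, as an engineer would, in place of code of your own. Each camera call takes 0.05 s, during which the arm holds its last target. There are 200 camera calls.

### The job

The green ballast canister is needed on the load-cell stand for a force check. While the canister stays standing on the bench, swing its folded wire bail up until it stands upright; then carry the canister by the bail, keeping it upright, and hang it with the middle of the bail seated in the steel hook under the load cell, hanging free and still. Do not shift the dropper bottle or the two brass weights.

Things in the scene. Friction and masses are not known exactly. Their poses are not given: they have to be found in the camera images.
- canister: Sealed green ballast can with a yellow band: 96 mm across the rim (86 at the foot), 80 mm high, 0.35 to 0.65 kg, loose. Origin at the centre of its underside, z up. The wire bail turns on two pins whose axis is parallel to the can's x axis and crosses the can's own axis 62 mm above the origin. Folded, the bail sticks out about level to the can's +y side.
- bail_wire (a joint): Bail angle, rad: 0 folded level out to the can's +y side (on stop lugs), 1.57 upright over the can, stop at 2.2. Friction (0.03 N m) keeps it where it is left. It swings easily: the red sleeves turn freely on the wire, so a sleeve may be pinched and led round the arc without turning the hand, or the bail pushed up from below.
- bail_top (a point): Middle of the bail's top, centre of the wire: the bare piece that goes into the hook. Steel wire 5 mm thick, 100 mm from the pivot axis; 30 mm bare between the sleeves, its middle 12 mm straight and raised 5 mm above them. The legs stand 112 mm apart. Axes: x along the wire and the pivots (the can's x axis), y from the pivots to the top.
- sleeve_near (a point): Centre of one of the two red plastic sleeves (free to turn) on the bail's top, the one on the canister's -x side (the robot's side): 11 mm thick, 29 mm long along the canister's x axis, 31 mm from the bail's middle, 95 mm from the pivot axis. Same axes as bail_top.
- sleeve_far (a point): Centre of the other red sleeve, on the canister's +x side; otherwise the same.
- stand: Fixed load-cell stand. Origin on the bench straight under the hook, z up, x away from robot. Grey base 12 mm thick, x -55 to 55, y -130 to 60 mm. Column 22 mm thick at x 15, y -100, 337 mm tall. From it an aluminium load cell reaches over the hook (x -10 to 30, y -80 to 20 mm), underside 280 mm up (80 above the seat): a hand on the near sleeve must lean back towards the robot, 25 to 40 degrees.
- hook_seat (a point): Centre of the bail's wire when it sits in the hook, 200 mm above the bench; axes as the stand. The hook is a J of 6 mm steel bar in the stand's y-z plane: shank up to the load cell at y -14 mm, free tip at y +15 mm, its top 19 mm above the seat. The wire, lying along the stand's x, goes over the tip from the +y side and is lowered into the seat. It rocks there for some 4 s.
- bottle: Bystander: white dropper bottle with a blue cap, 46 mm across, 89 mm tall, loose; origin at the centre of its underside.
- big_weight: Bystander: brass check weight with a knob, 26 mm across, 34 mm tall, loose; origin at the centre of its underside.
- small_weight: Bystander: brass check weight with a knob, 20 mm across, 26 mm tall, loose; origin at the centre of its underside.

How it is judged:
By the outcome, as a careful person would: the job done as asked, in the order asked, and still so for the second after the job is handed in, with the robot touching nothing.
It also fails if it takes over 61 s, if anything falls off the work surface, if the arm or the gripper's body presses on something with over 40 N, if the wrist force passes 120 N, or if a joint passes its speed limit or range.

## Working session

There is one attempt and no reset: what is moved stays moved. The work goes in short steps, Python scripts to look and compute and a tool call to move; the robot and the scene stay as the last step left them, time stands still between calls to the robot, and variables do not carry over. Pictures are saved under pics/ and viewed, at most 13 in all, crops included, and the job is handed in when it is done.

Besides the shell and the picture viewer there is one more tool, called after "Call:" as name([rows], argument=value, ...), one row to a line, values as JSON. carry_out: Moves the arm, as the interface text tells. Its arguments: {"type":"object","properties":{"plan":{"type":"array"},"grip":{"type":"number"},"newtons":{"type":"number"}},"required":["plan"]}

```bash
ls; mkdir -p pics; python3 - <<'E'
from plant import bot, optics
import cv2
s=bot.state(); print({k:s[k] for k in('time_s','tcp_pos','orientation','width')})
for n in('scene','top'):
    p=optics.camera_params(n); print(n,p)
    cv2.imwrite(f'pics/{n}0.png',optics.capture(n)[:,:,::-1])
print(optics.camera_params('wrist'))
E
```

```text
pics
{'time_s': 0.0, 'tcp_pos': array([ 224.42046737, -609.49625409,  301.8501295 ]), 'orientation': array([-1.79902553e+02,  6.06639177e-03,  2.02193173e+01]), 'width': 87.64145009175573}
scene {'vertical_fov': 42.571219084354965, 'cx': 315.1884552423077, 'cy': 238.32532679728618, 'camera_from_world': array([[-4.56578495e-01, -8.89591997e-01,  1.27340609e-02,
         2.42476258e+02],
       [-6.15215072e-01,  3.05351862e-01, -7.26822300e-01,
         4.11008074e+02],
       [ 6.42686932e-01, -3.39685618e-01, -6.86707498e-01,
         1.12739119e+03],
       [ 0.00000000e+00,  0.00000000e+00,  0.00000000e+00,
         1.00000000e+00]])}
top {'vertical_fov': 51.19651763279599, 'cx': 316.42087561749264, 'cy': 246.12459514004664, 'camera_from_world': array([[-6.58811037e-03, -9.99971341e-01, -3.73015907e-03,
         4.22272552e+01],
       [-9.75543479e-01,  7.24666349e-03, -2.19687066e-01,
         5.13066717e+02],
       [ 2.19707801e-01,  2.19160972e-03, -9.75563262e-01,
         1.13179144e+03],
       [ 0.00000000e+00,  0.00000000e+00,  0.00000000e+00,
         1.00000000e+00]])}
{'vertical_fov': 71.318006173662, 'cx': 313.253030768936, 'cy': 233.73613505714692, 'mount': array([[ 1.50626768e-03, -9.59426140e-01, -2.81956047e-01,
         7.20449169e+01],
       [ 9.99998228e-01,  1.12665721e-03,  1.50846429e-03,
        -4.94413084e-01],
       [-1.12959226e-03, -2.81957820e-01,  9.59426137e-01,
        -8.15942577e+01],
       [ 0.00000000e+00,  0.00000000e+00,  0.00000000e+00,
         1.00000000e+00]])}
```

View pics/top0.png

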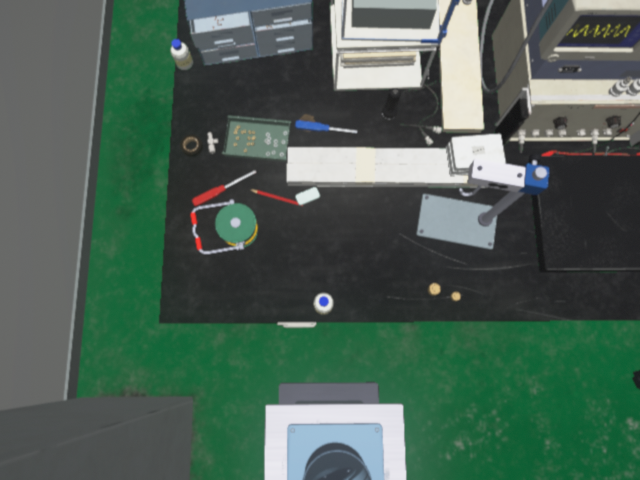

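View pics/scene0.png

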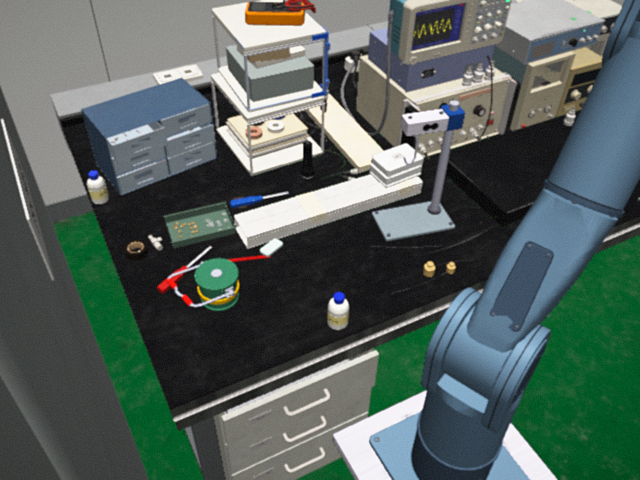

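The can is at about (236,222) in the top view, with the bail folded to +y. The stand base is at about (457,220), the bottle at (323,302), and the weights at (435,289) and (456,296). I'll enlarge the parts that matter.

```bash
python3 - <<'E'
import cv2,numpy as np
t=cv2.imread('pics/top0.png');s=cv2.imread('pics/scene0.png')
def c(im,x,y,w,h):return cv2.resize(im[y:y+h,x:x+w],(400,300),interpolation=cv2.INTER_CUBIC)
cv2.imwrite('pics/c1.png',np.vstack([np.hstack([c(t,180,180,100,75),c(s,140,230,133,100)]),np.hstack([c(t,405,120,160,120),c(s,360,90,133,100)])]))
E
cat > h.py <<'E'
import numpy as np
from plant import bot, optics
from scipy.optimize import least_squares
P={n:optics.camera_params(n) for n in('scene','top')}
def proj(n,p):
    c=P[n];f=240/np.tan(np.radians(c['vertical_fov']/2));T=c['camera_from_world']
    q=np.atleast_2d(p)@T[:3,:3].T+T[:3,3]
    return np.c_[f*q[:,0]/q[:,2]+c['cx'],f*q[:,1]/q[:,2]+c['cy']]
def atz(n,u,v,z):
    return least_squares(lambda a:(proj(n,[a[0],a[1],z])[0]-[u,v]),[600,0]).x
def tri(a,b):
    r=least_squares(lambda x:np.r_[proj('top',x)[0]-a,proj('scene',x)[0]-b],[600,0,100]);return r.x.round(1),round(float(abs(r.fun).max()),1)
E
```

```text
(no output)
```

View pics/c1.png

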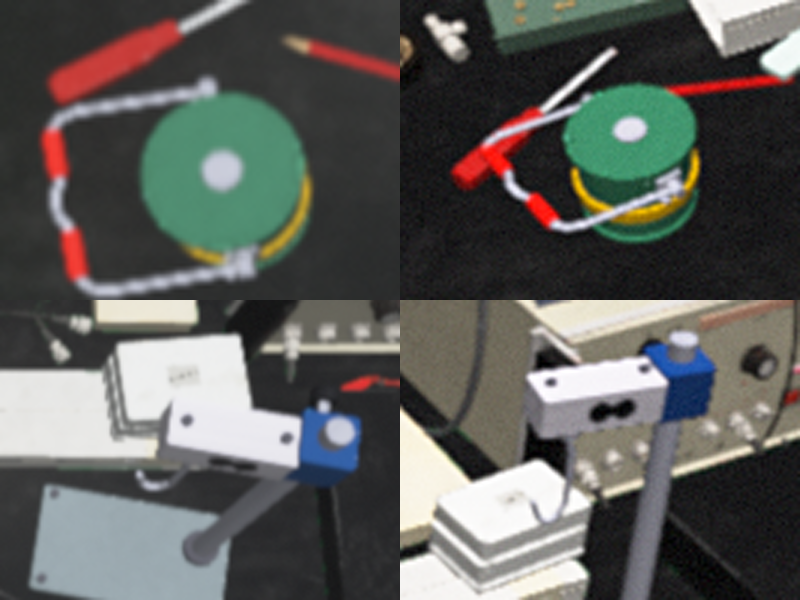

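```bash
python3 - <<'E'
from h import *
A=lambda *x:np.array(x,float)
print('disc',tri(A(235.5,222.75),A(216.1,272.9)),atz('top',235.5,222.75,80))
print('near',tri(A(198.25,244),A(186.9,299.8)),'far',tri(A(193.25,218.75),A(171.2,283.2)))
print('hook',tri(A(465,194),A(408.2,163.2)))
def pts(p,L):
    c,s=np.cos(p[2]),np.sin(p[2]);L=np.array(L,float)
    return np.c_[p[0]+c*L[:,0]-s*L[:,1],p[1]+s*L[:,0]+c*L[:,1],L[:,2]]
L=[(55,60,12),(-55,60,12),(55,-130,12),(0,0,197)]
uv=A((423,194.8),(417,236),(497.8,205.2),(465,194))
sc=A((408.2,163.2))
r=least_squares(lambda p:np.r_[(proj('top',pts(p,L))-uv).ravel(),(proj('scene',pts(p,L[3:]))-sc).ravel()],[600,-250,0])
print('stand',r.x,np.degrees(r.x[2]),r.fun.round(1))
L=[(0,0,80),(-31,95,62),(31,95,62)]
t=A((235.5,222.75),(198.25,244),(193.25,218.75));s=A((216.1,272.9),(186.9,299.8),(171.2,283.2))
r=least_squares(lambda p:np.r_[(proj('top',pts(p,L))-t).ravel(),(proj('scene',pts(p,L))-s).ravel()],[600,200,0])
print('can',r.x,np.degrees(r.x[2]),r.fun.round(1));print(pts(r.x,L).round(0))
for n,u,v,z in(('bottle',323,301,89),('big',434.5,289,30),('small',456,296,25)):print(n,atz('top',u,v,z))
E
```

```text
disc (array([566.8, 229. ,  76.9]), 0.0) [565.98342365 228.5883896 ]
near (array([514.3, 312.9,  84. ]), 0.1) far (array([575.6, 327.7,  82.8]), 0.1)
hook (array([ 596. , -281.4,  190.3]), 0.2)
stand [ 5.91913667e+02 -2.79176679e+02 -1.65158687e-01] -9.46289569322551 [-0.8 -0.7  0.2 -0.1 -0.2  0.2 -0.1  0.7  0.6 -1.1]
can [5.68293304e+02 2.27800756e+02 1.46493314e-01] 8.393448633634383 [ 0.4 -0.9  0.6 -1.8  2.9 -1.4  0.1 -1.6 -2.1  4.5  0.6  3.3]
[[568. 228.  80.]
 [524. 317.  62.]
 [585. 326.  62.]]
bottle [379.36789468  24.57766578]
big [ 412.74104549 -241.73285071]
small [ 396.28465378 -293.11463994]
```

Call:
carry_out([
  [30, -27, -10, 0],
  [30, -27, -10, 0],
  [30, -27, -10, 0],
  [30, -27, -10, 0],
  [30, -27, -10, 0],
  [30, -27, -10, 0],
  [30, -27, -10, 0],
  [30, -27, -10, 0],
  [30, -27, -10, 0],
  [30, -27, -10, 0],
])

```text
time_s: 1.1
tcp_pos: [413.1, -251.3, 402.9]
orientation: [-180.0, 0.0, 20.2]
contact_force: [0.8, -0.5, 0.5]
width: 88.2
grip_force: 0.0
```

Call:
carry_out([
  [8, -16, -30, 3],
  [8, -16, -30, 3],
  [8, -16, -30, 3],
  [8, -16, -30, 3],
  [8, -16, -30, 3],
  [8, -16, -30, 3],
  [8, -16, -30, 3],
  [8, -16, -30, 3],
  [8, -16, -30, 3],
  [8, -16, -30, 3],
])

```text
time_s: 2.1
tcp_pos: [472.8, -85.9, 703.8]
orientation: [180.0, 0.0, -9.9]
contact_force: [1.1, 0.3, -0.7]
width: 88.1
grip_force: 0.0
```

```bash
python3 -c "
from plant import bot
s=bot.state();print(s['joint_positions'],s['tcp_pos'],s['orientation'])"
```

```text
[ 21.56903423   6.52214113 -19.4070925   68.36481037   2.2498689
 105.48626345 -97.03647648] [472.79472159 -85.8733945  703.78892827] [ 1.79992649e+02  1.60922770e-02 -9.91509375e+00]
```

Call:
carry_out([
  [0, 0, -20, 0],
  [0, 0, -20, 0],
  [0, 0, -20, 0],
  [0, 0, -20, 0],
  [0, 0, -20, 0],
  [0, 0, -20, 0],
  [0, 0, -20, 0],
  [0, 0, -20, 0],
  [0, 0, -20, 0],
  [0, 0, -20, 0],
])

```text
time_s: 3.1
tcp_pos: [460.0, -83.8, 776.6]
orientation: [179.8, -5.4, -9.8]
contact_force: [-0.6, 1.2, -0.0]
width: 88.3
grip_force: 0.0
```

```bash
python3 -c "
from plant import bot
s=bot.state();print(s['joint_positions'],s['tcp_pos'],s['orientation'])"
```

```text
[-45.37399608   3.5502813   55.79928151  63.25369411  -2.94046906
 109.35746978 -90.65002038] [459.97829047 -83.75967244 776.564084  ] [179.79491854  -5.35973458  -9.77155214]
```

Call:
carry_out([
  [25, 0, -43, 0],
  [25, 0, -43, 0],
  [25, 0, -43, 0],
  [25, 0, -43, 0],
  [25, 0, -43, 0],
  [25, 0, -43, 0],
  [25, 0, -43, 0],
  [25, 0, -43, 0],
  [25, 0, -43, 0],
  [25, 0, -43, 0],
])

```text
time_s: 4.1
tcp_pos: [517.9, -92.0, 935.5]
orientation: [179.6, -27.4, -9.7]
contact_force: [0.1, 0.4, -0.2]
width: 88.0
grip_force: 0.0
```

```bash
python3 -c "
from plant import bot
s=bot.state();print(s['joint_positions'],s['tcp_pos'],s['orientation'])"
```

```text
[-14.18365145  11.39911637  30.42579621  33.07299815  -7.98888049
 109.36019361 -89.92102976] [517.94387381 -91.95769944 935.47605785] [179.64129863 -27.39587873  -9.67086978]
```

Call:
carry_out([
  [25, 0, -43, 0],
  [25, 0, -43, 0],
  [20, 0, -30, 0],
  [0, 0, 0, 0],
  [0, 0, 0, 0],
  [0, 0, 0, 0],
  [0, 0, 0, 0],
  [0, 0, 0, 0],
  [0, 0, 0, 0],
  [0, 0, 0, 0],
])

```text
time_s: 5.1
tcp_pos: [501.5, -88.6, 980.2]
orientation: [179.6, -33.3, -9.6]
contact_force: [-0.5, -0.6, 0.6]
width: 87.9
grip_force: 0.0
```

```bash
cat >> h.py <<'E'
from scipy.spatial.transform import Rotation as Ro
def cur():
    s=bot.state();return np.array(s['tcp_pos']),Ro.from_euler('xyz',s['orientation'],degrees=True)
def go(grasp,wyaw):
    "roll, then shift in the rolled frame, bringing the grasp point to grasp, closing axis square to wire yaw"
    p,R=cur();w=np.array([np.cos(np.radians(wyaw)),np.sin(np.radians(wyaw)),0])
    r=least_squares(lambda a:(R*Ro.from_euler('z',a[0],degrees=True)).apply([0,1,0])@w*100,[0.]).x[0]
    R2=R*Ro.from_euler('z',r,degrees=True);g=p+R2.apply([0,0,45])
    print('grasp now',g.round(1),'R(rolled)\n',R2.as_matrix().round(3),'\nroll',round(r,1),'shift',R2.inv().apply(np.array(grasp)-g).round(1))
E
python3 -c "
from h import *
go([514,313,184],13.6)"
```

```text
grasp now [525.9 -93.1 942.6] R(rolled)
 [[ 0.81   0.227  0.541]
 [ 0.329 -0.939 -0.099]
 [ 0.485  0.258 -0.835]] 
roll -27.4 shift [-244.2 -579.7  587.2]
```

Call:
carry_out([
  [-12, -28, 28, -2.74],
  [-12, -28, 28, -2.74],
  [-12, -28, 28, -2.74],
  [-12, -28, 28, -2.74],
  [-12, -28, 28, -2.74],
  [-12, -28, 28, -2.74],
  [-12, -28, 28, -2.74],
  [-12, -28, 28, -2.74],
  [-12, -28, 28, -2.74],
  [-12, -28, 28, -2.74],
], grip=0.5)

```text
time_s: 6.1
tcp_pos: [550.4, 149.9, 649.7]
orientation: [162.9, -29.1, 22.0]
contact_force: [1.2, 0.5, 0.3]
width: 44.4
grip_force: 0.0
```

```bash
python3 -c "
from h import *
print(bot.state()['joint_positions'],bot.state()['orientation'])
go([514,313,184],13.6)"
```

```text
[ -44.15224713   -1.24357695   14.74563877   88.95997916   22.71472919
   67.02901638 -106.01011056] [162.92370893 -29.09147158  22.02961816]
grasp now [574.8 145.5 612.1] R(rolled)
 [[ 0.81   0.227  0.541]
 [ 0.329 -0.939 -0.098]
 [ 0.486  0.257 -0.835]] 
roll -0.1 shift [-202.1 -281.2  308.3]
```

Call:
carry_out([
  [-20, -28, 31, 0],
  [-20, -28, 31, 0],
  [-20, -28, 31, 0],
  [-20, -28, 31, 0],
  [-20, -28, 31, 0],
  [-20, -28, 31, 0],
  [-20, -28, 31, 0],
  [-20, -28, 31, 0],
  [-20, -28, 31, 0],
  [-20, -28, 31, 0],
])

```text
time_s: 7.1
tcp_pos: [493.3, 312.1, 229.3]
orientation: [163.0, -28.5, 22.0]
contact_force: [-0.6, 0.5, -3.0]
width: 44.2
grip_force: 0.0
```

```bash
cat >> h.py <<'E'
def wproj(p):
    c=optics.camera_params('wrist');f=240/np.tan(np.radians(c['vertical_fov']/2));M=np.linalg.inv(c['mount'])
    t,R=cur();q=M[:3,:3]@R.inv().apply(np.array(p)-t)+M[:3,3]
    return np.round([f*q[0]/q[2]+c['cx'],f*q[1]/q[2]+c['cy']],1)
E
python3 -c "
from h import *
import cv2
go([514,313,84],13.6)
print('near',wproj([514.3,313,84]),'far',wproj([575.6,327.7,83]))
cv2.imwrite('pics/w1.png',optics.capture('wrist')[:,:,::-1])"
```

```text
grasp now [517.2 307.6 191.4] R(rolled)
 [[ 0.816  0.227  0.532]
 [ 0.327 -0.94  -0.1  ]
 [ 0.477  0.255 -0.841]] 
roll 0.1 shift [-52.1 -33.2  88.1]
near [267.4 314.3] far [270.3 229.8]
```

View pics/w1.png

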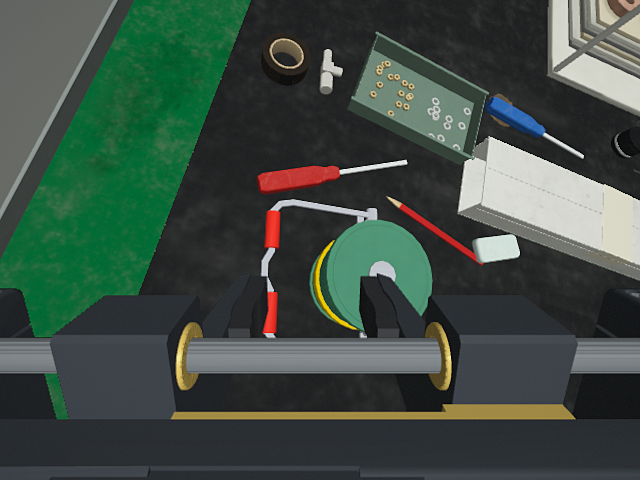

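Call:
carry_out([
  [0, -3, -1, 0],
  [-6, -3, 11, 0],
  [-6, -3, 11, 0],
  [-6, -3, 11, 0],
  [-6, -3, 11, 0],
  [-6, -3, 11, 0],
  [-6, -3, 11, 0],
  [-6, -4, 11, 0],
  [-6, -4, 9, 0],
  [-2, -1, 3, 0],
])

```text
time_s: 8.15
tcp_pos: [495.9, 320.6, 131.6]
orientation: [163.0, -28.0, 21.5]
contact_force: [-0.1, 0.7, 0.0]
width: 43.9
grip_force: 0.0
```

```bash
python3 -c "
from h import *
go([514,311.5,84],13.6)"
```

```text
grasp now [519.5 315.8  93.6] R(rolled)
 [[ 0.821  0.227  0.524]
 [ 0.328 -0.938 -0.108]
 [ 0.468  0.261 -0.845]] 
roll -0.3 shift [-10.4   0.3   5.7]
```

Call:
carry_out([
  [-4, 0, 2, 0],
  [-4, 0, 2, 0],
  [-2, 0, 2, 0],
  [0, 0, 0, 0],
  [0, 0, 0, 0],
  [0, 0, 0, 0],
  [0, 0, 0, 0],
  [0, 0, 0, 0],
  [0, 0, 0, 0],
  [0, 0, 0, 0],
])

```text
time_s: 9.15
tcp_pos: [491.9, 319.7, 126.0]
orientation: [162.7, -27.5, 21.5]
contact_force: [0.3, -0.0, -0.5]
width: 44.2
grip_force: 0.0
```

Call:
carry_out([
  [0, 0, 0, 0],
  [0, 0, 0, 0],
  [0, 0, 0, 0],
  [0, 0, 0, 0],
  [0, 0, 0, 0],
  [0, 0, 0, 0],
  [0, 0, 0, 0],
  [0, 0, 0, 0],
  [0, 0, 0, 0],
  [0, 0, 0, 0],
], grip=1, newtons=15)

```text
time_s: 10.15
tcp_pos: [491.9, 319.3, 125.9]
orientation: [162.7, -27.5, 21.5]
contact_force: [1.0, -0.8, -0.1]
width: 10.3
grip_force: 15.0
```

```bash
python3 -c "
from h import *
import cv2
go([514,311.5,84],13.6)
cv2.imwrite('pics/w2.png',optics.capture('wrist')[150:450,150:550,::-1])"
```

```text
grasp now [515.3 314.1  87.8] R(rolled)
 [[ 0.824  0.227  0.52 ]
 [ 0.331 -0.937 -0.116]
 [ 0.46   0.267 -0.847]] 
roll -0.4 shift [-3.7  1.2  2.9]
```

View pics/w2.png

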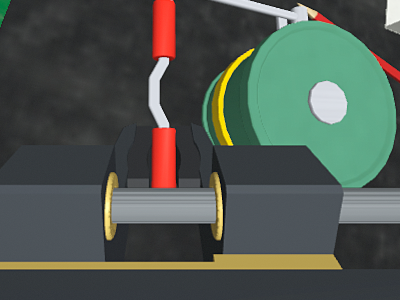

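Call:
carry_out([
  [3.5, -1.2, 1.6, 2.74],
  [3.5, -1.2, 1.6, 2.74],
  [3.5, -1.2, 1.7, 2.74],
  [3.5, -1.2, 1.7, 2.74],
  [3.4, -1.2, 1.8, 2.74],
  [3.4, -1.2, 1.8, 2.74],
  [3.4, -1.2, 1.9, 2.74],
  [3.3, -1.3, 1.9, 2.74],
  [3.3, -1.3, 2, 2.74],
  [3.3, -1.3, 2, 2.74],
])

```text
time_s: 11.2
tcp_pos: [529.2, 333.9, 125.6]
orientation: [178.6, -32.1, -9.9]
contact_force: [-1.5, -0.5, 0.3]
width: 10.5
grip_force: 15.0
```

```bash
python3 -c "
from h import *
import cv2
go([552,328,84],-9.6)
t=optics.capture('top')[170:270,175:308,::-1];s=optics.capture('scene')[220:320,130:263,::-1]
cv2.imwrite('pics/t2.png',cv2.resize(cv2.hconcat([t,s]),(798,300),interpolation=2))"
```

```text
grasp now [552.5 328.8  87.4] R(rolled)
 [[ 0.838 -0.167  0.519]
 [-0.125 -0.986 -0.115]
 [ 0.531  0.031 -0.847]] 
roll -1.2 shift [-2.2  0.7  2.7]
```

View pics/t2.png

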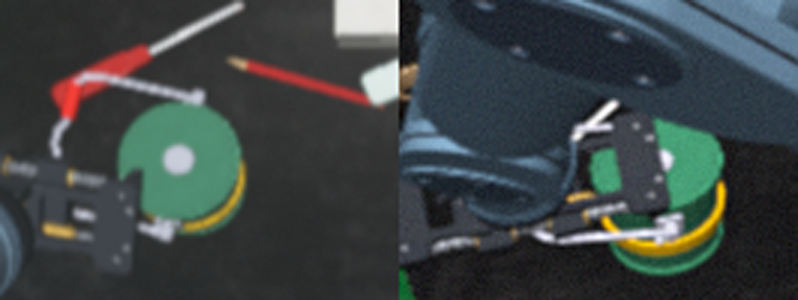

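Call:
carry_out([
  [3.3, 1.6, -5.2, -0.6],
  [3.2, 2.1, -5.1, -0.6],
  [3.2, 2.5, -5, 0],
  [3.1, 2.9, -4.8, 0],
  [3, 3.2, -4.6, 0],
  [2.9, 3.6, -4.5, 0],
  [2.7, 3.9, -4.2, 0],
  [2.5, 4.3, -4, 0],
  [2.4, 4.6, -3.8, 0],
  [2.2, 4.9, -3.5, 0],
])

```text
time_s: 12.3
tcp_pos: [524.7, 301.9, 180.5]
orientation: [177.8, -32.1, -8.4]
contact_force: [-0.9, 2.2, 0.5]
width: 10.5
grip_force: 15.0
```

```bash
cat >> h.py <<'E'
def inst():
    p,R=cur();g=p+R.apply([0,0,45]);d=g-[567,229,62];a=np.radians(-9.6)
    print('grasp',g.round(1),'can frame',(d[0]*np.cos(a)+d[1]*np.sin(a)).round(1),(-d[0]*np.sin(a)+d[1]*np.cos(a)).round(1),d[2].round(1))
E
python3 -c "
from h import *
inst()"
```

```text
grasp [548.1 296.8 142.4] can frame -30.0 63.7 80.4
```

Call:
carry_out([
  [2.1, 5.1, -3.2, 0],
  [1.9, 5.4, -3, 0],
  [1.7, 5.6, -2.6, 0],
  [1.5, 5.8, -2.3, 0],
  [1.2, 5.9, -1.9, 0],
  [1, 6.1, -1.6, 0],
  [0.8, 6.2, -1.3, 0],
  [0.6, 6.3, -0.9, 0],
  [0.3, 6.4, -0.5, 0],
  [0.1, 6.4, -0.2, 0],
])

```text
time_s: 13.3
tcp_pos: [515.4, 243.9, 203.3]
orientation: [177.9, -32.1, -8.4]
contact_force: [-4.3, 2.2, 9.4]
width: 10.7
grip_force: 15.0
```

```bash
python3 -c "
from h import *
import cv2
inst()
t=optics.capture('top')[170:270,175:308,::-1];s=optics.capture('scene')[200:300,150:283,::-1]
w=optics.capture('wrist')[:,:,::-1]
cv2.imwrite('pics/t3.png',cv2.vconcat([cv2.resize(cv2.hconcat([t,s]),(798,300),interpolation=2),cv2.resize(w[150:390],(798,300),interpolation=2)]))"
```

```text
grasp [538.8 238.8 165.2] can frame -29.4 5.0 103.2
```

View pics/t3.png

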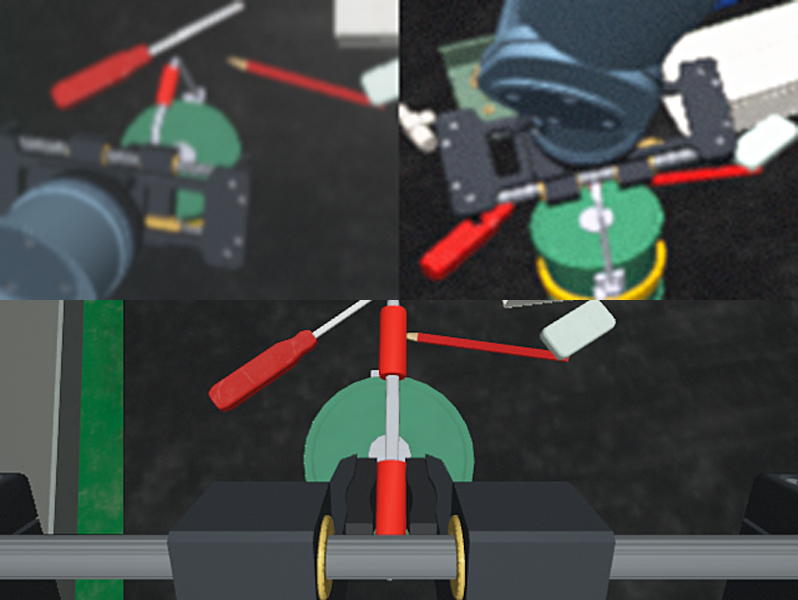

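Call:
carry_out([
  [0, 0.7, 0, 0],
  [0, 0.7, 0, 0],
  [0, 0, 0, 0],
  [0, 0, 0, 0],
  [0, 0, 0, 0],
  [0, 0, 0, 0],
  [0, 0, 0, 0],
  [0, 0, 0, 0],
  [0, 0, 0, 0],
  [0, 0, 0, 0],
], newtons=55)

```text
time_s: 14.45
tcp_pos: [515.1, 242.4, 203.3]
orientation: [177.8, -32.1, -8.4]
contact_force: [-6.2, 1.2, 12.4]
width: 9.6
grip_force: 55.0
```

Call:
carry_out([
  [0.5, 0, -0.8, 0],
  [0.5, 0, -0.8, 0],
  [0.5, 0, -0.8, 0],
  [0.5, 0, -0.8, 0],
  [0.5, 0, -0.8, 0],
  [0.5, 0, -0.8, 0],
  [0, 0, 0, 0],
  [0, 0, 0, 0],
  [0, 0, 0, 0],
  [0, 0, 0, 0],
])

```text
time_s: 15.45
tcp_pos: [514.9, 243.1, 208.3]
orientation: [177.8, -32.1, -8.4]
contact_force: [-0.5, 0.3, -4.3]
width: 9.5
grip_force: 55.0
```

Call:
carry_out([
  [3, 0, -4.5, 0],
  [5.3, 0, -8.5, 0],
  [5.3, 0, -8.5, 0],
  [6, 0, -9, 0],
  [6, 0, -9, 0],
  [6, 0, -9, 0],
  [6, 0, -9, 0],
  [5.3, 0, -8.5, 0],
  [5.3, 0, -8.5, 0],
  [3, 0, -4.5, 0],
])

```text
time_s: 16.45
tcp_pos: [517.0, 246.1, 303.5]
orientation: [177.9, -32.1, -8.4]
contact_force: [0.5, 0.5, -3.7]
width: 9.5
grip_force: 55.0
```

```bash
python3 -c "
from h import *
import cv2
inst();p,R=cur();print(R.as_matrix().round(3),bot.state()['contact_force'])
g=p+R.apply([0,0,45]);a=np.radians(-9.6)
for k in(0,31,62):print(k,wproj(g+k*np.array([np.cos(a),np.sin(a),0])))
t=optics.capture('top')[170:270,175:308,::-1];s=optics.capture('scene')[170:270,150:283,::-1]
w=optics.capture('wrist')[:,:,::-1]
cv2.imwrite('pics/t4.png',cv2.vconcat([cv2.resize(cv2.hconcat([t,s]),(798,300),interpolation=2),cv2.resize(w[150:390],(798,300),interpolation=2)]))"
```

```text
grasp [540.4 240.9 265.4] can frame -28.2 7.3 203.4
[[ 0.838 -0.165  0.52 ]
 [-0.124 -0.986 -0.114]
 [ 0.532  0.032 -0.846]] [ 0.54164296  0.52042556 -3.71675312]
0 [313.3 311.8]
31 [313.5 241.1]
62 [313.7 177.9]
```

View pics/t4.png

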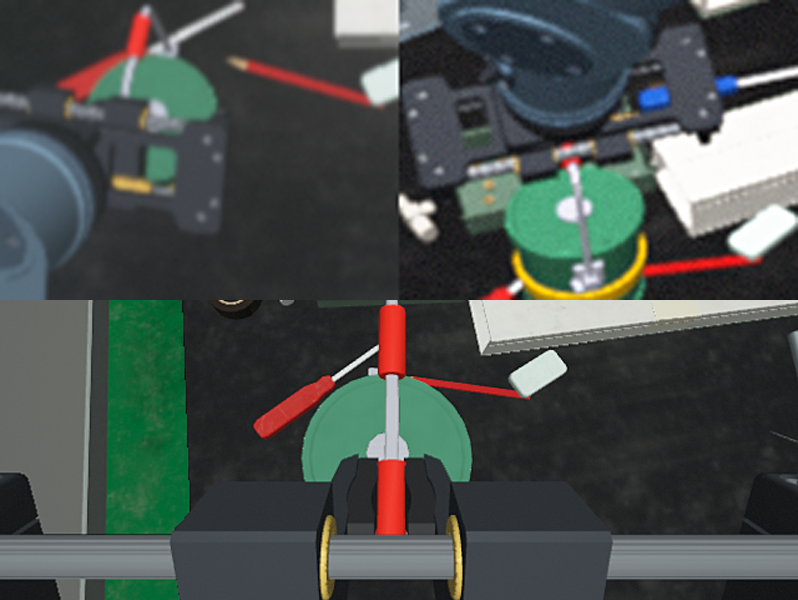

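Call:
carry_out([
  [0.1, 0.7, 0.1, 0],
  [0.4, 2.2, 0.4, 0],
  [0.6, 3.7, 0.7, 0],
  [0.9, 5.2, 1, 0],
  [1.1, 6.7, 1.3, 0],
  [1.4, 8.2, 1.6, 0],
  [1.6, 9.7, 1.9, 0],
  [1.9, 11.2, 2.2, 0],
  [2.1, 12.7, 2.5, 0],
  [2.4, 14.2, 2.8, 0],
])

```text
time_s: 17.6
tcp_pos: [522.5, 168.0, 299.2]
orientation: [177.8, -32.1, -8.4]
contact_force: [-0.3, -0.2, -3.5]
width: 9.3
grip_force: 55.0
```

Call:
carry_out([
  [2.5, 15, 2.9, 0],
  [2.5, 15, 2.9, 0],
  [2.5, 15, 2.9, 0],
  [2.5, 15, 2.9, 0],
  [2.5, 15, 2.9, 0],
  [2.5, 15, 2.9, 0],
  [2.5, 15, 2.9, 0],
  [2.5, 15, 2.9, 0],
  [2.5, 15, 2.9, 0],
  [2.5, 15, 2.9, 0],
])

```text
time_s: 18.6
tcp_pos: [533.4, 13.2, 292.7]
orientation: [177.8, -32.1, -8.4]
contact_force: [0.5, 0.7, -4.2]
width: 9.4
grip_force: 55.0
```

Call:
carry_out([
  [2.5, 15, 2.9, 0],
  [2.5, 15, 2.9, 0],
  [2.5, 15, 2.9, 0],
  [2.5, 15, 2.9, 0],
  [2.5, 15, 2.9, 0],
  [2.5, 15, 2.9, 0],
  [2.5, 15, 2.9, 0],
  [2.5, 15, 2.9, 0],
  [2.5, 15, 2.9, 0],
  [2.5, 15, 2.9, 0],
])

```text
time_s: 19.6
tcp_pos: [544.1, -141.4, 286.1]
orientation: [177.7, -32.1, -8.4]
contact_force: [-0.2, 0.7, -4.7]
width: 9.8
grip_force: 55.0
```

Call:
carry_out([
  [2.4, 14.2, 2.8, 0],
  [2.1, 12.7, 2.5, 0],
  [1.9, 11.2, 2.2, 0],
  [1.6, 9.7, 1.9, 0],
  [1.4, 8.2, 1.6, 0],
  [1.1, 6.7, 1.3, 0],
  [0.9, 5.2, 1, 0],
  [0.6, 3.7, 0.7, 0],
  [0.4, 2.2, 0.4, 0],
  [0.1, 0.7, 0.1, 0],
])

```text
time_s: 20.6
tcp_pos: [550.6, -216.0, 283.1]
orientation: [177.8, -32.1, -8.3]
contact_force: [0.5, 0.2, -4.2]
width: 9.4
grip_force: 55.0
```

```bash
python3 -c "
from h import *
import cv2
inst();p,R=cur();print(R.as_matrix().round(3),bot.state()['contact_force'],bot.state()['joint_positions'])
g=p+R.apply([0,0,45]);m=g+[29,-4.9,-5]
print('mid guess',m,proj('top',m),proj('scene',m),wproj(m));S=np.array([594,-280,200.]);print('seat',proj('top',S),proj('scene',S),wproj(S))
t=optics.capture('top')[150:250,390:523,::-1];s=optics.capture('scene')[90:240,310:510,::-1]
w=optics.capture('wrist')[:,:,::-1]
cv2.imwrite('pics/t5.png',cv2.vconcat([cv2.hconcat([cv2.resize(t,(400,300),interpolation=2),cv2.resize(s,(400,300),interpolation=2)]),cv2.resize(w[90:330],(800,300),interpolation=2)]))"
```

```text
grasp [ 574.  -221.2  245. ] can frame 82.0 -442.7 183.0
[[ 0.838 -0.165  0.52 ]
 [-0.123 -0.986 -0.115]
 [ 0.531  0.032 -0.847]] [ 0.54330619  0.22022123 -4.2251492 ] [ 33.63166102  17.77393539 -17.69186917 119.15606775  10.88477485
  11.99210447 -90.7234215 ]
mid guess [ 603.01909824 -226.07321937  240.04249037] [[444.59129651 183.07855454]] [[389.15143476 150.47893443]] [313.1 247.1]
seat [[465.57547959 193.34434522]] [[408.7947821 160.512533 ]] [404.5 263.9]
```

View pics/t5.png

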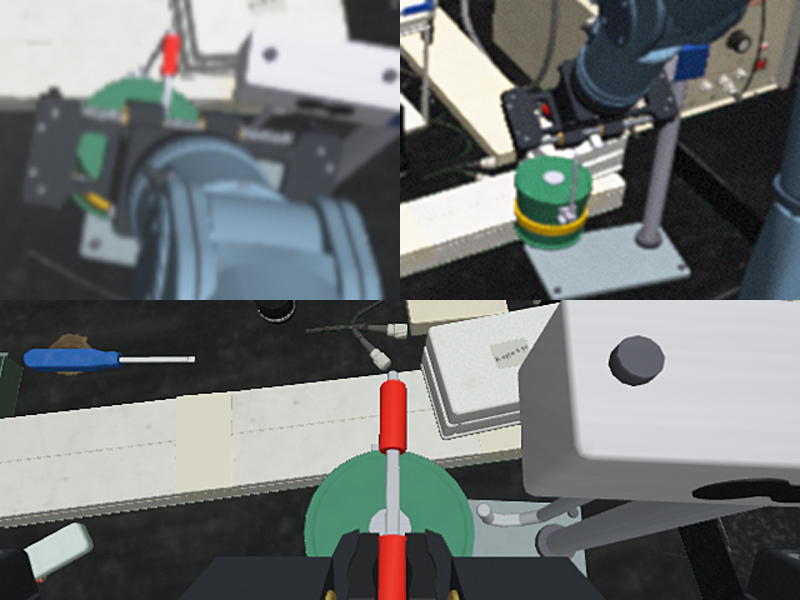

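```bash
python3 -c "
from h import *
a=np.radians(-9.5)
for S in([594,-280],[594,-276],[590,-280]):
  for z in(214,219):
    print(S,z,wproj([S[0]-15*np.sin(a),S[1]+15*np.cos(a),z]))
p,R=cur();g=p+R.apply([0,0,45])
for k in(16.5,29.4,46.5):
  for z in(-3,-10):print(k,z,wproj(g+[k*.986,-k*.165,z]))
"
```

```text
[594, -280] 214 [385.6 259. ]
[594, -280] 219 [387.9 257.1]
[594, -276] 214 [378.4 260.1]
[594, -276] 219 [380.5 258.3]
[590, -280] 214 [387.2 266.2]
[590, -280] 219 [389.6 264.5]
16.5 -3 [313.2 274.2]
16.5 -10 [312.7 276.5]
29.4 -3 [313.2 246.1]
29.4 -10 [312.7 249.6]
46.5 -3 [313.3 210.8]
46.5 -10 [312.8 215.7]
```

Call:
carry_out([
  [0, 1.1, 0, 0],
  [-0.2, 3.3, 0, 0],
  [-0.2, 5.6, 0.1, 0],
  [-0.4, 7.8, 0.1, 0],
  [-0.5, 9.9, 0.1, 0],
  [-0.5, 9.9, 0.1, 0],
  [-0.4, 7.8, 0.1, 0],
  [-0.2, 5.6, 0, 0],
  [-0.1, 3.3, 0, 0],
  [0, 1.1, 0, 0],
])

```text
time_s: 21.75
tcp_pos: [539.5, -270.8, 283.2]
orientation: [177.8, -32.1, -8.4]
contact_force: [-0.1, 0.6, -3.1]
width: 9.2
grip_force: 55.0
```

```bash
python3 -c "
from h import *
import cv2
p,R=cur();print(bot.state()['contact_force'],bot.state()['joint_positions'])
g=p+R.apply([0,0,45]);print('grasp',g,'mid',g+[29.5,-4.9,-5]);print(R.as_matrix().round(3))
s=optics.capture('scene')[90:240,310:510,::-1]
w=optics.capture('wrist')[:,:,::-1]
cv2.imwrite('pics/t6.png',cv2.hconcat([cv2.resize(s,(400,300),interpolation=2),cv2.resize(w[170:320,220:420],(400,300),interpolation=2)]))"
```

```text
[-0.07862714  0.61514483 -3.13495024] [ 46.55374426  20.11463958 -25.22376493 116.73433639   7.67544382
  13.44558213 -80.91434986]
grasp [ 562.86503566 -275.97582281  245.11406147] mid [ 592.36503566 -280.87582281  240.11406147]
[[ 0.838 -0.166  0.52 ]
 [-0.124 -0.986 -0.115]
 [ 0.531  0.032 -0.847]]
```

View pics/t6.png

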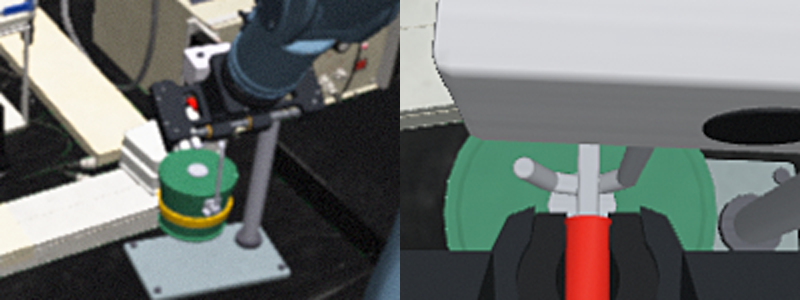

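Call:
carry_out([
  [-1.9, -0.1, 3, 0],
  [-1.9, -0.1, 3, 0],
  [-1.9, -0.1, 3, 0],
  [-1.9, -0.1, 3, 0],
  [-1.9, -0.1, 3, 0],
  [-1.9, -0.1, 3, 0],
  [-1.9, -0.1, 3, 0],
  [-1.9, -0.1, 3, 0],
  [-1.6, -0.1, 2.5, 0],
  [-1.1, 0, 1.7, 0],
])

```text
time_s: 22.85
tcp_pos: [539.3, -270.4, 249.3]
orientation: [177.8, -32.1, -8.4]
contact_force: [-0.3, 0.5, -4.4]
width: 9.3
grip_force: 55.0
```

Call:
carry_out([
  [-0.3, 0, 0.4, 0],
  [-0.3, 0, 0.4, 0],
  [-0.3, 0, 0.4, 0],
  [-0.3, 0, 0.4, 0],
  [0, 0, 0, 0],
  [0, 0, 0, 0],
  [0, 0, 0, 0],
  [0, 0, 0, 0],
  [0, 0, 0, 0],
  [0, 0, 0, 0],
])

```text
time_s: 23.85
tcp_pos: [539.3, -270.5, 247.9]
orientation: [177.8, -32.1, -8.4]
contact_force: [0.2, 0.6, -4.3]
width: 9.5
grip_force: 55.0
```

Call:
carry_out([
  [-0.3, 0, 0.5, 0],
  [-0.3, 0, 0.5, 0],
  [-0.3, 0, 0.5, 0],
  [-0.3, 0, 0.5, 0],
  [-0.3, 0, 0.5, 0],
  [-0.3, 0, 0.5, 0],
  [0, 0, 0, 0],
  [0, 0, 0, 0],
  [0, 0, 0, 0],
  [0, 0, 0, 0],
])

```text
time_s: 24.85
tcp_pos: [539.4, -270.6, 244.4]
orientation: [177.8, -32.1, -8.4]
contact_force: [0.2, 0.1, -3.4]
width: 9.4
grip_force: 55.0
```

Call:
carry_out([
  [-0.3, 0, 0.5, 0],
  [-0.3, 0, 0.5, 0],
  [-0.3, 0, 0.5, 0],
  [-0.3, 0, 0.5, 0],
  [0, 0, 0, 0],
  [0, 0, 0, 0],
  [0, 0, 0, 0],
  [0, 0, 0, 0],
  [0, 0, 0, 0],
  [0, 0, 0, 0],
])

```text
time_s: 25.85
tcp_pos: [539.5, -270.6, 242.1]
orientation: [177.8, -32.1, -8.3]
contact_force: [-0.3, 0.2, -3.3]
width: 9.3
grip_force: 55.0
```

Call:
carry_out([
  [-0.3, 0, 0.5, 0],
  [-0.3, 0, 0.5, 0],
  [-0.3, 0, 0.5, 0],
  [-0.3, 0, 0.5, 0],
  [0, 0, 0, 0],
  [0, 0, 0, 0],
  [0, 0, 0, 0],
  [0, 0, 0, 0],
  [0, 0, 0, 0],
  [0, 0, 0, 0],
])

```text
time_s: 26.85
tcp_pos: [539.9, -270.8, 240.3]
orientation: [177.8, -32.2, -8.3]
contact_force: [-3.3, 1.0, 5.9]
width: 9.5
grip_force: 54.9
```

```bash
python3 -c "
from h import *
import cv2
print(bot.state()['contact_force'],bot.state()['torque'])
w=optics.capture('wrist')[:,:,::-1]
s=optics.capture('scene')[90:240,310:510,::-1]
cv2.imwrite('pics/t7.png',cv2.hconcat([cv2.resize(s,(400,300),interpolation=2),cv2.resize(w[170:320,220:420],(400,300),interpolation=2)]))"
```

```text
[-3.34124136  0.99241122  5.86509844] [0.24974847 0.43457906 0.1119403 ]
```

View pics/t7.png

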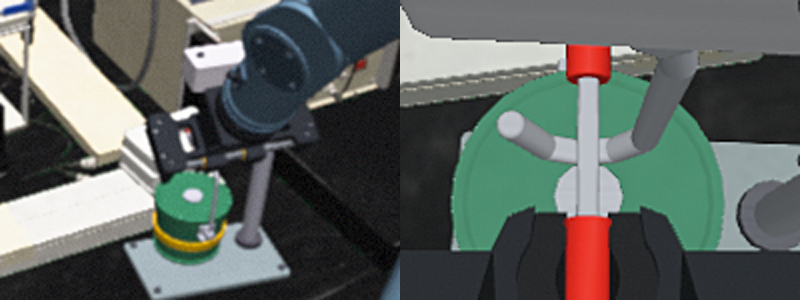

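Call:
carry_out([
  [0.2, 0, -0.3, 0],
  [0.1, 0, -0.3, 0],
  [0, 0, 0, 0],
  [0, 0, 0, 0],
  [0, 0, 0, 0],
  [0, 0, 0, 0],
  [0, 0, 0, 0],
  [0, 0, 0, 0],
  [0, 0, 0, 0],
  [0, 0, 0, 0],
], newtons=10)

```text
time_s: 27.95
tcp_pos: [539.5, -270.5, 240.4]
orientation: [177.8, -32.1, -8.3]
contact_force: [1.8, 3.4, -1.7]
width: 10.5
grip_force: 10.0
```

Call:
carry_out([
  [0, 0, 0, 0],
  [0, 0, 0, 0],
  [0, 0, 0, 0],
  [0, 0, 0, 0],
  [0, 0, 0, 0],
  [0, 0, 0, 0],
  [0, 0, 0, 0],
  [0, 0, 0, 0],
  [0, 0, 0, 0],
  [0, 0, 0, 0],
], grip=0.6)

```text
time_s: 28.95
tcp_pos: [539.3, -270.7, 240.3]
orientation: [177.8, -32.1, -8.4]
contact_force: [0.3, 0.3, -0.0]
width: 35.3
grip_force: 0.0
```

Call:
carry_out([
  [0, 0, -2, 0],
  [0, 0, -4, 0],
  [0, 0, -8, 0],
  [0, 0, -12, 0],
  [0, 0, -15, 0],
  [0, 0, -15, 0],
  [0, 0, -15, 0],
  [0, 0, -15, 0],
  [0, 0, -15, 0],
  [0, 0, -10, 0],
])

```text
time_s: 29.95
tcp_pos: [481.2, -257.9, 335.2]
orientation: [177.8, -32.1, -8.3]
contact_force: [0.6, 0.1, 0.3]
width: 35.5
grip_force: 0.0
```

Call:
carry_out([
  [-5, 0, -15, 0],
  [-5, 0, -15, 0],
  [-5, 0, -15, 0],
  [0, 0, 0, 0],
  [0, 0, 0, 0],
  [0, 0, 0, 0],
  [0, 0, 0, 0],
  [0, 0, 0, 0],
  [0, 0, 0, 0],
  [0, 0, 0, 0],
])

```text
time_s: 30.95
tcp_pos: [445.8, -250.8, 364.3]
orientation: [177.8, -32.1, -8.3]
contact_force: [0.3, -0.6, 0.6]
width: 34.8
grip_force: 0.0
```

Call:
carry_out([
  [0, 0, 0, 0],
  [0, 0, 0, 0],
  [0, 0, 0, 0],
  [0, 0, 0, 0],
  [0, 0, 0, 0],
  [0, 0, 0, 0],
  [0, 0, 0, 0],
  [0, 0, 0, 0],
  [0, 0, 0, 0],
  [0, 0, 0, 0],
])

```text
time_s: 31.95
tcp_pos: [445.7, -250.9, 364.4]
orientation: [177.8, -32.1, -8.4]
contact_force: [0.1, -0.2, 1.1]
width: 35.1
grip_force: 0.0
```

Call:
carry_out([
  [0, 0, 0, 0],
  [0, 0, 0, 0],
  [0, 0, 0, 0],
  [0, 0, 0, 0],
  [0, 0, 0, 0],
  [0, 0, 0, 0],
  [0, 0, 0, 0],
  [0, 0, 0, 0],
  [0, 0, 0, 0],
  [0, 0, 0, 0],
])

```text
time_s: 32.95
tcp_pos: [445.7, -250.9, 364.5]
orientation: [177.8, -32.1, -8.4]
contact_force: [-0.8, 0.2, 0.4]
width: 35.2
grip_force: 0.0
```

```bash
python3 -c "
from h import *
import cv2
print(bot.state()['contact_force'])
w=optics.capture('wrist')[:,:,::-1]
s=optics.capture('scene')[90:240,310:510,::-1]
cv2.imwrite('pics/t8.png',cv2.hconcat([cv2.resize(s,(400,300),interpolation=2),cv2.resize(w[100:400,120:520],(400,300),interpolation=2)]))"
```

```text
[-0.77566551  0.24828068  0.44799686]
```

View pics/t8.png

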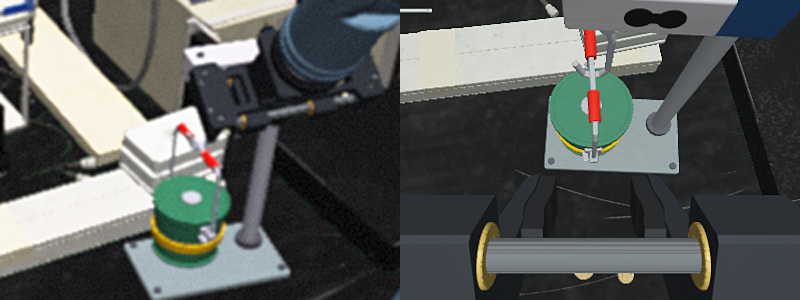

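The can hangs in the hook, with the wire crossing it between the sleeves. The weights (near (590,275) and (625,278)) are untouched. I'll wait for the rocking to stop.

Call:
carry_out([
  [0, 0, 0, 0],
  [0, 0, 0, 0],
  [0, 0, 0, 0],
  [0, 0, 0, 0],
  [0, 0, 0, 0],
  [0, 0, 0, 0],
  [0, 0, 0, 0],
  [0, 0, 0, 0],
  [0, 0, 0, 0],
  [0, 0, 0, 0],
])

```text
time_s: 34.05
tcp_pos: [445.7, -250.9, 364.4]
orientation: [177.8, -32.1, -8.4]
contact_force: [-0.1, -0.1, -0.7]
width: 35.4
grip_force: 0.0
```

Call:
carry_out([
  [0, 0, 0, 0],
  [0, 0, 0, 0],
  [0, 0, 0, 0],
  [0, 0, 0, 0],
  [0, 0, 0, 0],
  [0, 0, 0, 0],
  [0, 0, 0, 0],
  [0, 0, 0, 0],
  [0, 0, 0, 0],
  [0, 0, 0, 0],
])

```text
time_s: 35.05
tcp_pos: [445.7, -250.9, 364.5]
orientation: [177.8, -32.1, -8.4]
contact_force: [-0.7, -1.0, -0.1]
width: 35.4
grip_force: 0.0
```

Call:
carry_out([
  [0, 0, 0, 0],
  [0, 0, 0, 0],
  [0, 0, 0, 0],
  [0, 0, 0, 0],
  [0, 0, 0, 0],
  [0, 0, 0, 0],
  [0, 0, 0, 0],
  [0, 0, 0, 0],
  [0, 0, 0, 0],
  [0, 0, 0, 0],
])

```text
time_s: 36.05
tcp_pos: [445.7, -250.9, 364.5]
orientation: [177.8, -32.1, -8.4]
contact_force: [0.1, -0.4, 0.4]
width: 35.3
grip_force: 0.0
```

Call:
carry_out([
  [0, 0, 0, 0],
  [0, 0, 0, 0],
  [0, 0, 0, 0],
  [0, 0, 0, 0],
  [0, 0, 0, 0],
  [0, 0, 0, 0],
  [0, 0, 0, 0],
  [0, 0, 0, 0],
  [0, 0, 0, 0],
  [0, 0, 0, 0],
])

```text
time_s: 37.05
tcp_pos: [445.7, -250.9, 364.4]
orientation: [177.8, -32.1, -8.4]
contact_force: [0.1, -0.1, -0.3]
width: 35.5
grip_force: 0.0
```

```bash
python3 -c "
from h import *
import cv2
F=[optics.capture('wrist')[200:300,240:380].astype(float) for _ in range(8)]
print([float(abs(f-F[0]).max()) for f in F],[float(abs(f-F[0]).mean().round(2)) for f in F],bot.state()['time_s'])"
```

```text
[0.0, 24.0, 9.0, 24.0, 24.0, 25.0, 24.0, 11.0] [0.0, 0.93, 0.93, 0.93, 0.92, 0.93, 0.93, 0.92] 37.45
```

```bash
python3 -c "
from plant import bot
print(bot.finish_job())"
```

```text
the job is handed in; nothing more can be done
None
```

The job is handed in at about 37 s: the canister hangs still from the middle of its bail in the load-cell hook, and the arm is clear. It was turned about 23° on the bench before its bail was raised. The bottle and both weights were never approached, though I did not measure them again.

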